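Brush down the tabs of the closed sample jars

ROBOT

A 6-joint arm with a two-finger parallel gripper is mounted at the origin on the work surface. World frame = base frame: x ahead of the robot, y to its left, z up, the work surface at z = 0. Lengths are in m, angles in rad, forces in N, time in s.
With the tool pointing down it reaches from about 0.225 to 0.875 m from the base axis. Payload 3.4 kg.
Tool frame: the origin (TCP) lies between the finger pads; the fingertips stand 11 mm ahead of it and the grasp point (between the pads) lies 8 mm behind it; z points along the fingers, y is the line along which they close (so a half turn about z gives the same grasp; the last joint's range is limited). The gripper opens to 85 mm and grips with 20 to 120 N. Pads are 22 mm wide; open, the fingers measure 114 mm over their backs; the gripper's body (76 mm by 85 mm) begins 54 mm behind the grasp point. The pads swing forward as they close: fully open they stand 13 mm farther back than shut.
Start: joints at [-1.455, 0.276, 1.505, -0, 1.361, -0.121], TCP at [0.135, -0.559, 0.242] pointing down, gripper open.
Joint ranges: [-2.89, 2.89], [-0.75, 2.08], [0.22, 2.7], [-1.18, 4.32], [0.11, 2.71], [-2.7, 2.7]. Speed limits (rad/s): [2.57, 2.57, 3.14, 3.14, 3.14, 3.14].

INTERFACE

Orientations are given as a unit quaternion [w, x, y, z].
In Python, from rig import sensors, eyes, manip gives the robot as it stands.
- The arm moves only by the tool drive_tool, never from a script. Its argument "deltas" is a list of rows, each an object with "linear": the shift along the world's x, y, z in mm, a list of three; "twist": the turn about the world's z in degrees; "claw": the opening, from 0 (shut) to 1 (fully open). In form: [{"linear": [tx, ty, tz], "twist": twist, "claw": claw}, ...]. A call has 1 to 12 rows; each row is the pose to reach, as a shift and turn from the pose commanded when the call began; what a row does not reach only later rows make up. A row lasts 1/12 s, in which the tool goes at most 41.7 mm and 7.16 degrees, less where a joint would pass 70% of its speed; a pose out of reach is approached as far as the arm can. A call with a gripper value outside its range is refused whole. The fingers move at their own pace and stop on an object; "squeeze" is the grip in N (left out, the last holds). Time passes only in rows, so rows that repeat a pose let the fingers close. It gives the time, the measured TCP pose, the force, the opening and the grip force at its end, in the units of the state.
- sensors.get_state(): the state, without advancing time (a new reading comes with each control period).
- eyes.get_image(name): name is "side" or "top"; returns the picture (400x640x3 uint8, red, green, blue); there is no depth.
- eyes.camera_model(name): a dict with "intrinsics" (3x3 intrinsics, pixels), "dist" ([k1, k2, p1, p2, k3] as OpenCV has them; the pictures are not rectified), "R" (3x3) and "t" (3): a world point X has camera coordinates R X + t. Camera axes: x right, y down, z forward; pixel columns grow to the right and rows downward; lengths in m; the calibration is good to about 2 mm. A picture is of the moment at which its call begins. camera_model takes no time and is no camera call.
- manip.sign_off(): hands the job in; it is judged then, once.
The state is a dict: "clock": time; "qpos": joint angles; "qd": joint speeds; "effort": joint torques, N m; "position": TCP position; "ee_rot": TCP orientation; "contact_force": force on the tool from outside, world axes, zero at the start; "moment": the same for the moment, N m; "width": finger opening in m; "gripper_force": force on a finger pad.
Only numpy, scipy, OpenCV 4.12 (cv2) and the standard library are available. Lean on these libraries where they do the work, as an engineer would, in place of code of your own. Each camera call takes 0.05 s, during which the arm holds its last target. There are 200 camera calls.

TASK

Run the fingertips lightly along the row of white tabs on the sample rack, from the robot's right to its left, folding the tab of every jar that has its lid on down flat, to show that it is ready to send. Pass over the tab across from the one jar without a lid and leave it standing. Only brush the tabs: do not press hard on the rack, and leave the jars and everything else where they stand.

Things in the scene. Friction and masses are not known exactly. Their poses are not given: they have to be found in the camera images.
- rack: Fixed grey rack, 130 x 350 x 16 mm; origin: centre of its underside; y along its length; -x side nearest the robot. On that side, on a dark strip, a row of five white tabs (34 mm long, 24 mm wide along x, 4 mm thick, 60 mm apart). On the +x side five square recesses 6 mm deep, x 35, y -120, -60, 0, 60, 120 mm, each across from its tab, hold the jars, which reach 64 mm above the table.
- hinge0 (a point): Middle of the hinge line of tab 0, fixed to the rack at x -42, y -120, z 21 mm in its frame, 5 mm above the rack's top. The hinge line runs along the rack's x; its steel knuckles rise 3 mm above this point. Tab 0 is at the rack's -y end (the robot's right), tab 4 at the +y end.
- hinge1 (a point): Middle of the hinge line of tab 1, fixed to the rack at x -42, y -60, z 21 mm in its frame, 5 mm above the rack's top. The hinge line runs along the rack's x; its steel knuckles rise 3 mm above this point. Tab 0 is at the rack's -y end (the robot's right), tab 4 at the +y end.
- hinge2 (a point): Middle of the hinge line of tab 2, fixed to the rack at x -42, y 0, z 21 mm in its frame, 5 mm above the rack's top. The hinge line runs along the rack's x; its steel knuckles rise 3 mm above this point. Tab 0 is at the rack's -y end (the robot's right), tab 4 at the +y end.
- hinge3 (a point): Middle of the hinge line of tab 3, fixed to the rack at x -42, y 60, z 21 mm in its frame, 5 mm above the rack's top. The hinge line runs along the rack's x; its steel knuckles rise 3 mm above this point. Tab 0 is at the rack's -y end (the robot's right), tab 4 at the +y end.
- hinge4 (a point): Middle of the hinge line of tab 4, fixed to the rack at x -42, y 120, z 21 mm in its frame, 5 mm above the rack's top. The hinge line runs along the rack's x; its steel knuckles rise 3 mm above this point. Tab 0 is at the rack's -y end (the robot's right), tab 4 at the +y end.
- tab0 (a joint): Angle of tab 0 (rad): 0 leans 0.15 rad back towards the rack's -y end (stop), 0.15 upright, 1.72 flat towards the +y end (stop). Starts at 0 to 0.25. A slightly stiff hinge (0.014 N m, under 1 N at the tip): it stays where it is left. Flat, its upper face is 23 mm above the table and it ends 26 mm short of the next hinge.
- tab1 (a joint): Angle of tab 1 (rad): 0 leans 0.15 rad back towards the rack's -y end (stop), 0.15 upright, 1.72 flat towards the +y end (stop). Starts at 0 to 0.25. A slightly stiff hinge (0.014 N m, under 1 N at the tip): it stays where it is left. Flat, its upper face is 23 mm above the table and it ends 26 mm short of the next hinge.
- tab2 (a joint): Angle of tab 2 (rad): 0 leans 0.15 rad back towards the rack's -y end (stop), 0.15 upright, 1.72 flat towards the +y end (stop). Starts at 0 to 0.25. A slightly stiff hinge (0.014 N m, under 1 N at the tip): it stays where it is left. Flat, its upper face is 23 mm above the table and it ends 26 mm short of the next hinge.
- tab3 (a joint): Angle of tab 3 (rad): 0 leans 0.15 rad back towards the rack's -y end (stop), 0.15 upright, 1.72 flat towards the +y end (stop). Starts at 0 to 0.25. A slightly stiff hinge (0.014 N m, under 1 N at the tip): it stays where it is left. Flat, its upper face is 23 mm above the table and it ends 26 mm short of the next hinge.
- tab4 (a joint): Angle of tab 4 (rad): 0 leans 0.15 rad back towards the rack's -y end (stop), 0.15 upright, 1.72 flat towards the +y end (stop). Starts at 0 to 0.25. A slightly stiff hinge (0.014 N m, under 1 N at the tip): it stays where it is left. Flat, its upper face is 23 mm above the table and it ends 26 mm short of the next hinge.
- jar0: Loose white sample jar with its white screw lid on, 43 mm across, 54 mm high, 50 to 100 g, in one of the recesses. Origin: centre of its underside.
- jar1: Loose white sample jar with its white screw lid on, 43 mm across, 54 mm high, 50 to 100 g, in one of the recesses. Origin: centre of its underside.
- jar2: Loose white sample jar with its white screw lid on, 43 mm across, 54 mm high, 50 to 100 g, in one of the recesses. Origin: centre of its underside.
- jar3: Loose white sample jar with its white screw lid on, 43 mm across, 54 mm high, 50 to 100 g, in one of the recesses. Origin: centre of its underside.
- open_jar: Loose white sample jar without a lid, open at the top, 40 mm across, 43 mm high, walls 3 mm, 50 to 100 g, in one of the recesses (any of the five). Origin: centre of its underside.
- cup: Bystander: clear plastic cup, 64 mm across, 70 mm high, on the table on the robot's side of the rack. Origin: centre of its underside.
- dropper: Bystander: amber dropper bottle, 30 mm across, 65 mm high, on the robot's side of the rack. Origin: centre of its underside.
- red_lid: Bystander: red cup lid lying flat, 68 mm across, 12 mm high, on the robot's side of the rack. Origin: centre of its underside.
- slide_box: Bystander: blue slide box, 90 x 80 x 32 mm, off the rack's -y end. Origin: centre of its underside.
- timer: Bystander: small white timer lying flat, 60 x 65 x 22 mm, off the rack's +y end. Origin: centre of its underside.
- spatula: Bystander: double-ended steel lab spatula, 170 x 14 x 5 mm, lying on the table beyond the rack. Origin: centre of its underside.
There are look-alikes about, which are no part of the job. What is shaped like the open_jar but purple is not meant.

How it is judged:
At the end, for the whole second after the job is handed in: The four tabs across from lidded jars lie within 0.35 rad (20 degrees) of flat, the tab across from the open jar still stands (joint below 0.45, at most 17 degrees past upright), every jar is within 12 mm and every bystander within 20 mm of where it started (((y of open_jar in the frame of rack between -0.15 and -0.09 m and value of joint tab0 below 0.45 rad) or (not (y of open_jar in the frame of rack between -0.15 and -0.09 m) and value of joint tab0 above 1.37 rad)) and ((y of open_jar in the frame of rack between -0.09 and -0.03 m and value of joint tab1 below 0.45 rad) or (not (y of open_jar in the frame of rack between -0.09 and -0.03 m) and value of joint tab1 above 1.37 rad)) and ((y of open_jar in the frame of rack between -0.03 and 0.03 m and value of joint tab2 below 0.45 rad) or (not (y of open_jar in the frame of rack between -0.03 and 0.03 m) and value of joint tab2 above 1.37 rad)) and ((y of open_jar in the frame of rack between 0.03 and 0.09 m and value of joint tab3 below 0.45 rad) or (not (y of open_jar in the frame of rack between 0.03 and 0.09 m) and value of joint tab3 above 1.37 rad)) and ((y of open_jar in the frame of rack between 0.09 and 0.15 m and value of joint tab4 below 0.45 rad) or (not (y of open_jar in the frame of rack between 0.09 and 0.15 m) and value of joint tab4 above 1.37 rad)) and (y of open_jar in the frame of rack between -0.15 and -0.09 m or y of open_jar in the frame of rack between -0.09 and -0.03 m or y of open_jar in the frame of rack between -0.03 and 0.03 m or y of open_jar in the frame of rack between 0.03 and 0.09 m or y of open_jar in the frame of rack between 0.09 and 0.15 m) and distance of each of jar0, jar1, jar2, jar3, open_jar from where it was at the start of the episode below 0.012 m and distance of each of cup, dropper, red_lid, slide_box, timer, spatula from where it was at the start of the episode below 0.02 m); the robot touches nothing.
It fails at once if the tab of the open jar was folded down ((y of open_jar in the frame of rack between -0.15 and -0.09 m and value of joint tab0 above 0.7 rad) or (y of open_jar in the frame of rack between -0.09 and -0.03 m and value of joint tab1 above 0.7 rad) or (y of open_jar in the frame of rack between -0.03 and 0.03 m and value of joint tab2 above 0.7 rad) or (y of open_jar in the frame of rack between 0.03 and 0.09 m and value of joint tab3 above 0.7 rad) or (y of open_jar in the frame of rack between 0.09 and 0.15 m and value of joint tab4 above 0.7 rad)).
It fails at once if a jar was lifted, carried, tipped or pushed away (distance of any of jar0, jar1, jar2, jar3, open_jar from where it was at the start of the episode above 0.012 m or angle between any of jar0, jar1, jar2, jar3, open_jar's own z axis and vertical above 0.3 rad).
It fails at once if another thing on the table was moved or lifted by more than 20 mm (distance of any of cup, dropper, red_lid, slide_box, timer, spatula from where it was at the start of the episode above 0.02 m).
It fails at once if a tab was folded before one of a lidded jar farther to the right (not worked from right to left) ((value of joint tab1 above 1.2 rad and value of joint tab0 below 0.9 rad and not (y of open_jar in the frame of rack between -0.15 and -0.09 m)) or (value of joint tab2 above 1.2 rad and value of joint tab0 below 0.9 rad and not (y of open_jar in the frame of rack between -0.15 and -0.09 m)) or (value of joint tab2 above 1.2 rad and value of joint tab1 below 0.9 rad and not (y of open_jar in the frame of rack between -0.09 and -0.03 m)) or (value of joint tab3 above 1.2 rad and value of joint tab0 below 0.9 rad and not (y of open_jar in the frame of rack between -0.15 and -0.09 m)) or (value of joint tab3 above 1.2 rad and value of joint tab1 below 0.9 rad and not (y of open_jar in the frame of rack between -0.09 and -0.03 m)) or (value of joint tab3 above 1.2 rad and value of joint tab2 below 0.9 rad and not (y of open_jar in the frame of rack between -0.03 and 0.03 m)) or (value of joint tab4 above 1.2 rad and value of joint tab0 below 0.9 rad and not (y of open_jar in the frame of rack between -0.15 and -0.09 m)) or (value of joint tab4 above 1.2 rad and value of joint tab1 below 0.9 rad and not (y of open_jar in the frame of rack between -0.09 and -0.03 m)) or (value of joint tab4 above 1.2 rad and value of joint tab2 below 0.9 rad and not (y of open_jar in the frame of rack between -0.03 and 0.03 m)) or (value of joint tab4 above 1.2 rad and value of joint tab3 below 0.9 rad and not (y of open_jar in the frame of rack between 0.03 and 0.09 m))).
It fails at once if the fingers pressed on the rack or its tabs with more than 30 N (contact force between the fingers and rack above 30 N).
It also fails if it takes over 40 s, if anything falls off the work surface, if the arm or the gripper's body presses on something with over 40 N, if the wrist force passes 120 N, or if a joint passes its speed limit or range.

## Working session

There is one attempt and no reset: what is moved stays moved. The work goes in short steps, Python scripts to look and compute and a tool call to move; the robot and the scene stay as the last step left them, time stands still between calls to the robot, and variables do not carry over. Pictures are saved under pics/ and viewed, at most 10 in all, crops included, and the job is handed in when it is done.

Besides the shell and the picture viewer there is one more tool, called after ">>>" in YAML: its name, and indented under it one key for each argument. drive_tool: Moves the arm, as the interface text tells. Its arguments: {"type":"object","properties":{"deltas":{"type":"array","items":{"type":"object","properties":{"linear":{"type":"array","items":{"type":"number"}},"twist":{"type":"number"},"claw":{"type":"number"}}}},"squeeze":{"type":"number"}},"required":["deltas"]}

```bash
mkdir -p pics; python3 - <<'E'
from rig import sensors, eyes
import cv2,numpy as np
for n in("top","side"):
    im=eyes.get_image(n); cv2.imwrite(f"pics/{n}0.png",im[:,:,::-1]); m=eyes.camera_model(n)
    R=np.array(m["R"]);print(n,-R.T@np.array(m["t"]),R.round(2).tolist(),np.array(m["intrinsics"]).round(0).tolist())
s=sensors.get_state();print(s["clock"],s["position"],s["ee_rot"],s["width"])
E
```

```text
top [0.44306067 0.0200595  1.23288413] [[-0.03, -1.0, -0.02], [-0.99, 0.03, -0.12], [0.12, 0.02, -0.99]] [[500.0, 0.0, 317.0], [0.0, 500.0, 207.0], [0.0, 0.0, 1.0]]
side [0.40117571 0.80791785 0.59876349] [[-0.97, -0.24, -0.0], [-0.14, 0.56, -0.81], [0.2, -0.79, -0.58]] [[440.0, 0.0, 320.0], [0.0, 440.0, 197.0], [0.0, 0.0, 1.0]]
0.1 [ 0.1348069  -0.55849177  0.24150946] [-8.53450224e-04  9.92999885e-01  1.18112235e-01 -9.15606564e-06] 0.08562428138658858
```

View pics/top0.png

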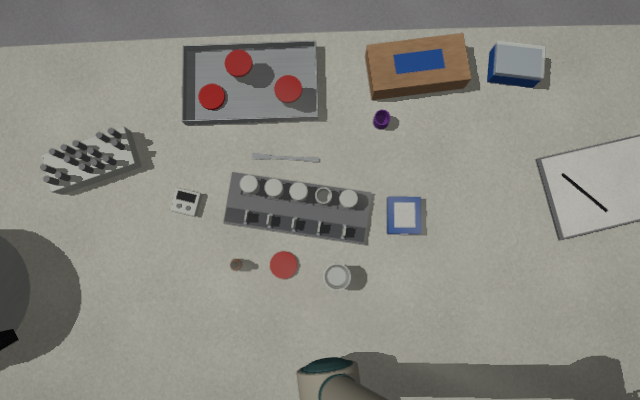

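View pics/side0.png

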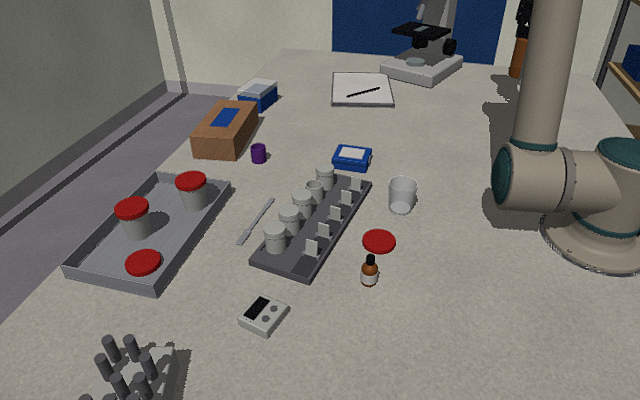

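In the top view the rack runs from about (228,200) to (370,215), with the robot's right on the image's right. Candidates for the open jar are the white jar at (323,196), second from the right across from tab 1, and the purple one at (382,119). The purple one is the look-alike. I'll confirm with one crop and measure the rack.

```bash
cat > h.py <<'E'
import numpy as np,cv2
from rig import eyes
def ray(n,px,z):
    m=eyes.camera_model(n);R=np.array(m["R"]);t=np.array(m["t"])
    u=cv2.undistortPoints(np.array(px,float).reshape(-1,1,2),np.array(m["intrinsics"]),np.array(m["dist"]))[:,0]
    d=np.c_[u,np.ones(len(u))]@R; c=-R.T@t
    return c+d*((z-c[2])/d[:,2])[:,None]
def proj(n,P):
    m=eyes.camera_model(n)
    return cv2.projectPoints(np.array(P,float).reshape(-1,1,3),cv2.Rodrigues(np.array(m["R"]))[0],np.array(m["t"]),np.array(m["intrinsics"]),np.array(m["dist"]))[0][:,0]
E
python3 - <<'E'
from h import *
t=cv2.imread("pics/top0.png");s=cv2.imread("pics/side0.png")
a=cv2.resize(t[165:250,215:380],(800,412),interpolation=cv2.INTER_CUBIC)
b=cv2.resize(s[155:285,240:430],(760,520),interpolation=cv2.INTER_CUBIC)
cv2.imwrite("pics/c1.png",a);cv2.imwrite("pics/c2.png",b)
hsv=cv2.cvtColor(t,cv2.COLOR_BGR2HSV)
g=t.max(2)
m=np.zeros(g.shape,np.uint8);m[160:250,205:385]=(g[160:250,205:385]<125)*255
cs,_=cv2.findContours(cv2.morphologyEx(m,cv2.MORPH_OPEN,np.ones((3,3))),0,2)
c=max(cs,key=cv2.contourArea);r=cv2.minAreaRect(c);bx=cv2.boxPoints(r)
print(r,bx.tolist());P=ray("top",bx,.016);print(P.round(4).tolist(),[np.linalg.norm(P[i]-P[i-1]).round(3) for i in range(4)])
# jars bright blobs
w=np.zeros_like(m);w[165:215,225:370]=(t[165:215,225:370].min(2)>150)*255
for k in cv2.findContours(w,0,2)[0]:
    if cv2.contourArea(k)>60:
        q=cv2.minEnclosingCircle(k)[0];print("jar",q,ray("top",[q],.064).round(4))
E
```

```text
((298.95703125, 208.28993225097656), (145.74264526367188, 53.05061340332031), 8.426968574523926) [[222.9852294921875, 223.8496551513672], [230.75970458984375, 171.37181091308594], [374.9288330078125, 192.73020935058594], [367.15435791015625, 245.2080535888672]]
[[0.5529, 0.2713, 0.016], [0.6832, 0.2509, 0.016], [0.6178, -0.1041, 0.016], [0.4898, -0.0797, 0.016]] [np.float64(0.357), np.float64(0.132), np.float64(0.361), np.float64(0.13)]
jar (347.9693908691406, 197.88775634765625) [[ 0.6007 -0.0352  0.064 ]]
jar (297.7088623046875, 190.42405700683594) [[0.6224 0.083  0.064 ]]
jar (272.7608642578125, 186.80435180664062) [[0.6331 0.142  0.064 ]]
jar (248.0, 183.10000610351562) [[0.644  0.2008 0.064 ]]
jar (316.5, 177.5) [[0.6519 0.0376 0.064 ]]
```

View pics/c1.png

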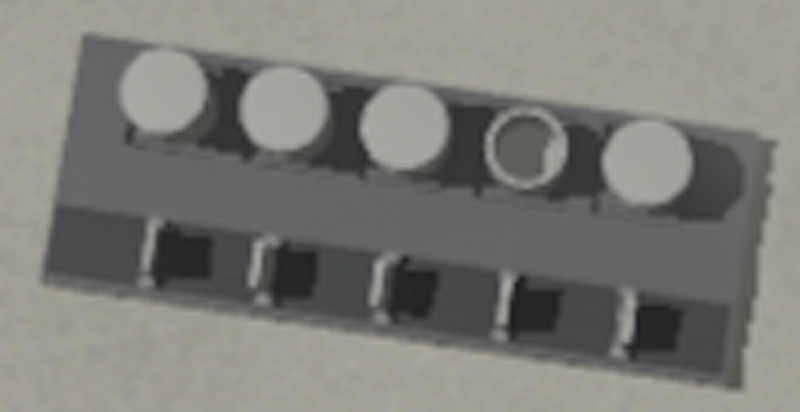

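View pics/c2.png

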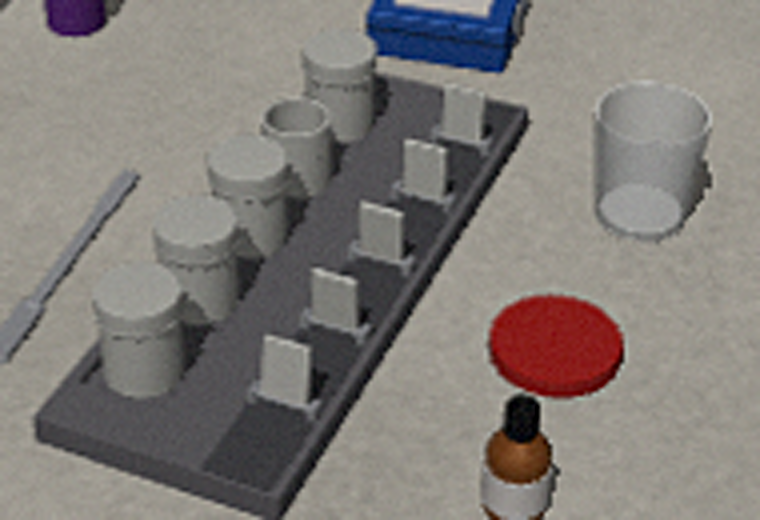

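The crop confirms it: the open white jar is second from the right, across from tab 1, and the other four are lidded. Jar spacing gives 240 mm end to end, which matches. Next I check the hinge predictions against the images.

```bash
python3 - <<'E'
from h import *
a=np.array([.6007,-.0352]);b=np.array([.644,.2008]);y=(b-a)/np.linalg.norm(b-a);x=np.array([y[1],-y[0]])
print("yaw",np.degrees(np.arctan2(x[1],x[0])))
h2=(a+b+np.array([.6224,.083]))/1 if 0 else (a+b)/2-.077*x
H=np.array([h2+(i-2)*.06*y for i in range(5)]);print(H.round(4).tolist())
s=cv2.resize(cv2.imread("pics/side0.png")[155:285,240:430],None,fx=4,fy=4,interpolation=cv2.INTER_CUBIC)
t=cv2.resize(cv2.imread("pics/top0.png")[165:250,215:380],None,fx=4,fy=4,interpolation=cv2.INTER_CUBIC)
for n,im,o in(("side",s,(240,155)),("top",t,(215,165))):
  for P in H:
    for e in(-.012,.012):
      p=(proj(n,[*(P+e*x),.021])[0]-o)*4+2
      cv2.circle(im,tuple(int(v) for v in p),3,(0,0,255),-1)
im=np.zeros((870,760,3),np.uint8);im[:520]=s;im[520:860,:660]=t
cv2.imwrite("pics/chk.png",cv2.resize(im,None,fx=.68,fy=.68))
E
```

```text
yaw -10.39668708641329
[[0.525, -0.0213], [0.5358, 0.0377], [0.5466, 0.0967], [0.5574, 0.1557], [0.5683, 0.2147]]
```

View pics/chk.png

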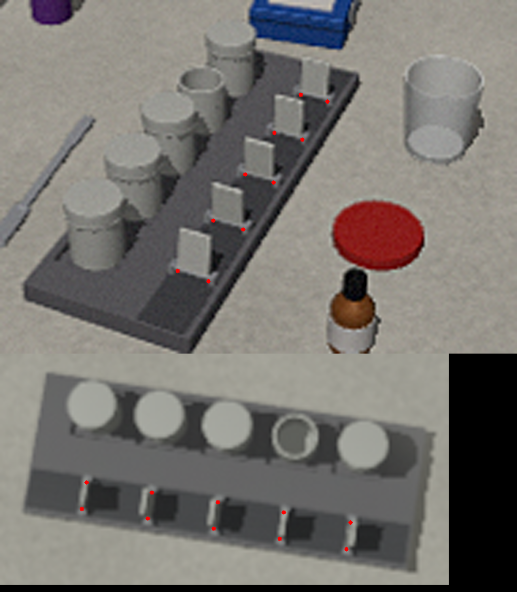

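The overlay shows the red hinge predictions on the tab bases in both views, within about 2 mm. I'll approach above the start of tab 0 with the fingers shut.

>>> drive_tool:
  deltas:
    - {"linear":[32,42,0],"twist":5.5,"claw":0}
    - {"linear":[56,74,0],"twist":11,"claw":0}
    - {"linear":[80,105,0],"twist":16.5,"claw":0}
    - {"linear":[104,137,0],"twist":22,"claw":0}
    - {"linear":[128,168,0],"twist":27.5,"claw":0}
    - {"linear":[152,200,0],"twist":33,"claw":0}
    - {"linear":[176,231,0],"twist":38.5,"claw":0}
    - {"linear":[200,263,0],"twist":44,"claw":0}
    - {"linear":[224,295,0],"twist":49.5,"claw":0}
    - {"linear":[248,326,0],"twist":55,"claw":0}
    - {"linear":[272,358,0],"twist":60.5,"claw":0}
    - {"linear":[296,389,0],"twist":66,"claw":0}

```text
clock: 1.1
position: [0.4314, -0.1679, 0.2422]
ee_rot: [-0.0, 0.767, 0.642, -0.0]
contact_force: [0.8, -0.4, -0.8]
width: -0.0
gripper_force: 0.0
```

>>> drive_tool:
  deltas:
    - {"linear":[22,29,-20],"twist":0,"claw":0}
    - {"linear":[44,58,-50],"twist":0,"claw":0}
    - {"linear":[66,87,-80],"twist":0,"claw":0}
    - {"linear":[88,116,-110],"twist":0,"claw":0}
    - {"linear":[88,116,-130],"twist":0,"claw":0}
    - {"linear":[88,116,-130],"twist":0,"claw":0}
    - {"linear":[88,116,-130],"twist":0,"claw":0}

```text
clock: 1.68
position: [0.5174, -0.0532, 0.1106]
ee_rot: [-0.002, 0.768, 0.641, -0.002]
contact_force: [0.2, -0.5, 1.0]
width: -0.0001
gripper_force: 0.0
```

```bash
python3 - <<'E'
from h import *
from rig import sensors
from scipy.spatial.transform import Rotation as Ro
s=sensors.get_state();p=s["position"];q=s["ee_rot"]
M=Ro.from_quat([q[1],q[2],q[3],q[0]]).as_matrix();print(s["clock"],p,"yaxis",np.degrees(np.arctan2(M[1,1],M[0,1])),s["width"],s["contact_force"],s["qpos"])
a=eyes.get_image("side")[100:300,200:440,::-1];print(proj("side",[*(p-[0,0,.011])])-[200,100])
cv2.imwrite("pics/n1.png",cv2.resize(a,None,fx=3,fy=3))
E
```

```text
1.6833 [ 0.51743282 -0.05316443  0.11061299] yaxis -10.317621611406976 -7.529554826816264e-05 [ 0.17259734 -0.4547974   0.97335138] [-2.35867951e-01  3.08033422e-01  1.81630134e+00 -5.80380433e-04
  1.02249281e+00 -5.54882007e-02]
[[162.39232611  54.55872817]]
```

View pics/n1.png

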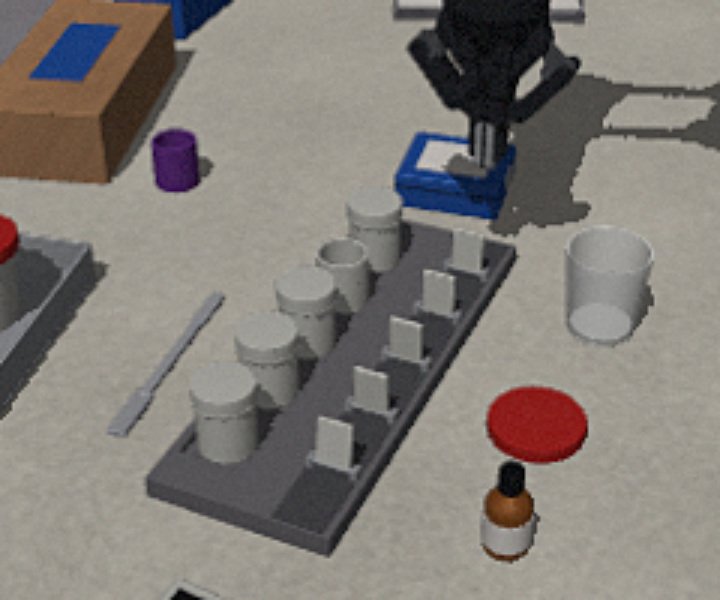

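The fingertips project at crop (487,164), which agrees with the image, and the tabs are all standing. I'll descend behind tab 0 and brush it.

>>> drive_tool:
  deltas:
    - {"linear":[1,0,-30],"twist":0,"claw":0}
    - {"linear":[1,0,-52],"twist":0,"claw":0}
    - {"linear":[1,0,-66],"twist":0,"claw":0}
    - {"linear":[1,0,-72],"twist":0,"claw":0}
    - {"linear":[1,0,-72],"twist":0,"claw":0}

```text
clock: 2.15
position: [0.5197, -0.0551, 0.0408]
ee_rot: [0.0, 0.769, 0.639, -0.0]
contact_force: [-0.2, 0.4, 0.2]
width: -0.0004
gripper_force: 0.0
```

>>> drive_tool:
  deltas:
    - {"linear":[1,6,0],"twist":0,"claw":0}
    - {"linear":[2,12,0],"twist":0,"claw":0}
    - {"linear":[3,18,0],"twist":0,"claw":0}
    - {"linear":[4,24,0],"twist":0,"claw":0}
    - {"linear":[5.5,30,0],"twist":0,"claw":0}
    - {"linear":[6.5,36,0],"twist":0,"claw":0}
    - {"linear":[7.5,42,0],"twist":0,"claw":0}
    - {"linear":[9,48,0],"twist":0,"claw":0}
    - {"linear":[10,54,0],"twist":0,"claw":0}
    - {"linear":[11,60,0],"twist":0,"claw":0}
    - {"linear":[11,60,0],"twist":0,"claw":0}

```text
clock: 3.07
position: [0.531, 0.0074, 0.0402]
ee_rot: [-0.0, 0.768, 0.64, 0.0]
contact_force: [-0.2, 0.4, 0.9]
width: 0.0
gripper_force: 0.1
```

>>> drive_tool:
  deltas:
    - {"linear":[0,0,25],"twist":0,"claw":0}
    - {"linear":[0,0,60],"twist":0,"claw":0}
    - {"linear":[0,0,75],"twist":0,"claw":0}
    - {"linear":[0,0,75],"twist":0,"claw":0}

```text
clock: 3.4
position: [0.5337, 0.0058, 0.1191]
ee_rot: [0.003, 0.768, 0.64, 0.003]
contact_force: [0.6, 0.4, 0.2]
width: -0.0
gripper_force: 0.0
```

```bash
python3 - <<'E'
from h import *
from rig import sensors
print(sensors.get_state()["position"])
a=eyes.get_image("side")[100:300,200:440,::-1]
cv2.imwrite("pics/n2.png",cv2.resize(a,None,fx=3,fy=3))
E
```

```text
[0.53370494 0.00580072 0.11905921]
```

View pics/n2.png

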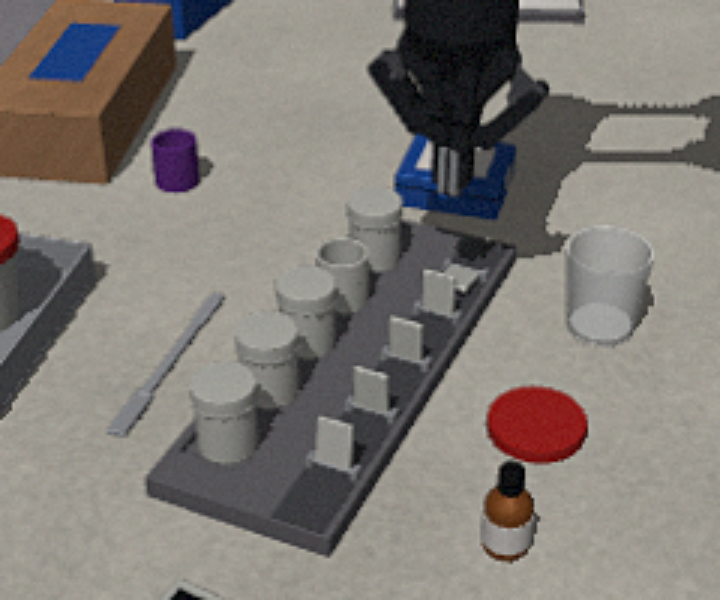

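Tab 0 now lies flat at crop (462,275), and tab 1 at (438,292) is untouched. I'll pass over tab 1 at height, drop midway between tabs 1 and 2, then brush tab 2.

>>> drive_tool:
  deltas:
    - {"linear":[5,30,0],"twist":0,"claw":0}
    - {"linear":[10,60,0],"twist":0,"claw":0}
    - {"linear":[10,60,0],"twist":0,"claw":0}
    - {"linear":[10,60,0],"twist":0,"claw":0}
    - {"linear":[10,60,-25],"twist":0,"claw":0}
    - {"linear":[10,60,-50],"twist":0,"claw":0}
    - {"linear":[10,60,-68],"twist":0,"claw":0}
    - {"linear":[10,60,-75],"twist":0,"claw":0}
    - {"linear":[10,60,-76],"twist":0,"claw":0}
    - {"linear":[10,60,-76],"twist":0,"claw":0}

```text
clock: 4.28
position: [0.5406, 0.0654, 0.0389]
ee_rot: [-0.0, 0.769, 0.64, -0.001]
contact_force: [0.9, -0.4, -0.6]
width: 0.0003
gripper_force: 0.0
```

>>> drive_tool:
  deltas:
    - {"linear":[1,6,0],"twist":0,"claw":0}
    - {"linear":[2,12,0],"twist":0,"claw":0}
    - {"linear":[3,18,0],"twist":0,"claw":0}
    - {"linear":[4,24,0],"twist":0,"claw":0}
    - {"linear":[5.5,30,0],"twist":0,"claw":0}
    - {"linear":[6.5,36,0],"twist":0,"claw":0}
    - {"linear":[7.5,42,0],"twist":0,"claw":0}
    - {"linear":[9,48,0],"twist":0,"claw":0}
    - {"linear":[10,54,0],"twist":0,"claw":0}
    - {"linear":[11,60,0],"twist":0,"claw":0}
    - {"linear":[11,60,0],"twist":0,"claw":0}

```text
clock: 5.2
position: [0.5522, 0.1274, 0.0393]
ee_rot: [-0.0, 0.768, 0.64, 0.0]
contact_force: [0.5, -0.1, 0.4]
width: -0.0003
gripper_force: 0.1
```

>>> drive_tool:
  deltas:
    - {"linear":[1,6,0],"twist":0,"claw":0}
    - {"linear":[2,12,0],"twist":0,"claw":0}
    - {"linear":[3,18,0],"twist":0,"claw":0}
    - {"linear":[4,24,0],"twist":0,"claw":0}
    - {"linear":[5.5,30,0],"twist":0,"claw":0}
    - {"linear":[6.5,36,0],"twist":0,"claw":0}
    - {"linear":[7.5,42,0],"twist":0,"claw":0}
    - {"linear":[9,48,0],"twist":0,"claw":0}
    - {"linear":[10,54,0],"twist":0,"claw":0}
    - {"linear":[11,60,0],"twist":0,"claw":0}
    - {"linear":[11,60,0],"twist":0,"claw":0}

```text
clock: 6.12
position: [0.5633, 0.1874, 0.0394]
ee_rot: [-0.0, 0.768, 0.64, 0.001]
contact_force: [0.9, -0.2, 0.0]
width: -0.0001
gripper_force: 0.1
```

>>> drive_tool:
  deltas:
    - {"linear":[1,6,0],"twist":0,"claw":0}
    - {"linear":[2,12,0],"twist":0,"claw":0}
    - {"linear":[3,18,0],"twist":0,"claw":0}
    - {"linear":[4,24,0],"twist":0,"claw":0}
    - {"linear":[5.5,30,0],"twist":0,"claw":0}
    - {"linear":[6.5,36,0],"twist":0,"claw":0}
    - {"linear":[7.5,42,0],"twist":0,"claw":0}
    - {"linear":[9,48,0],"twist":0,"claw":0}
    - {"linear":[10,54,0],"twist":0,"claw":0}
    - {"linear":[11,60,0],"twist":0,"claw":0}
    - {"linear":[11,60,0],"twist":0,"claw":0}

```text
clock: 7.03
position: [0.5743, 0.2475, 0.0394]
ee_rot: [-0.0, 0.768, 0.64, 0.001]
contact_force: [0.0, -0.4, 0.4]
width: 0.0002
gripper_force: 0.0
```

>>> drive_tool:
  deltas:
    - {"linear":[0,0,25],"twist":0,"claw":0}
    - {"linear":[0,0,60],"twist":0,"claw":0}
    - {"linear":[0,0,100],"twist":0,"claw":0}
    - {"linear":[0,0,140],"twist":0,"claw":0}
    - {"linear":[-30,0,160],"twist":0,"claw":0}
    - {"linear":[-70,0,160],"twist":0,"claw":0}
    - {"linear":[-110,0,160],"twist":0,"claw":0}
    - {"linear":[-140,0,160],"twist":0,"claw":0}
    - {"linear":[-140,0,160],"twist":0,"claw":0}

```text
clock: 7.78
position: [0.4266, 0.2452, 0.1993]
ee_rot: [-0.002, 0.768, 0.641, -0.003]
contact_force: [0.3, 0.1, -0.1]
width: 0.0001
gripper_force: 0.0
```

```bash
python3 - <<'E'
from h import *
a=eyes.get_image("side")[130:330,200:440,::-1];b=eyes.get_image("top")[165:250,215:380,::-1]
cv2.imwrite("pics/n3.png",cv2.resize(a,None,fx=3,fy=3));cv2.imwrite("pics/n4.png",cv2.resize(b,None,fx=4.8,fy=4.8))
E
```

```text
(no output)
```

View pics/n3.png

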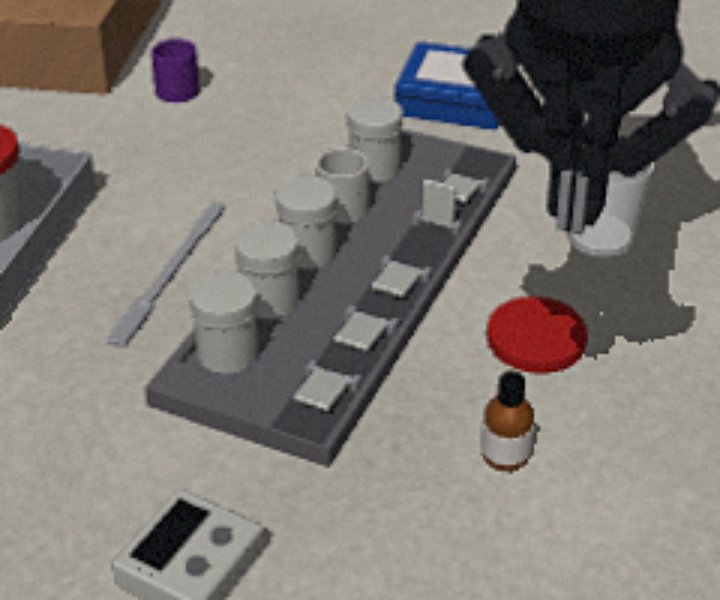

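View pics/n4.png

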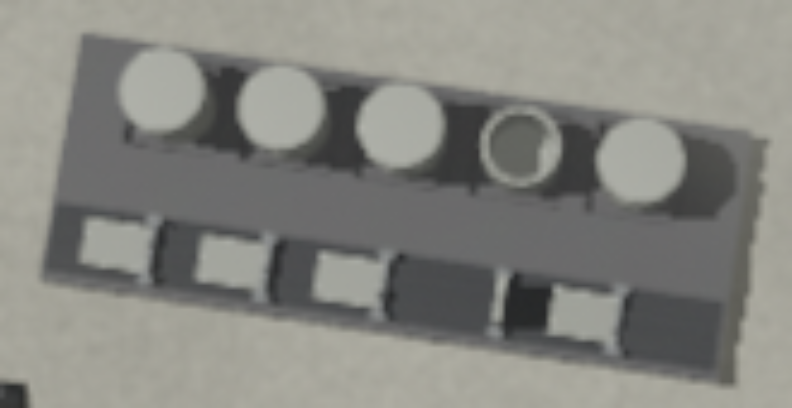

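Tabs 0, 2, 3 and 4 lie flat. Tab 1 still stands across from the open jar at (520,147), and the jars and bystanders haven't moved. The arm is clear, so I'm handing in.

```bash
python3 -c "
from rig import manip; print(manip.sign_off())"
```

```text
the job is handed in; nothing more can be done
None
```

I folded tabs 0, 2, 3 and 4 flat from right to left and left tab 1, across from the open jar, standing; the final images show nothing else moved, and I handed the job in (sign-off gave no verdict).

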